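# Clear the pipe fittings, mount the manifold, restock the tray

## Robot

A 6-joint arm with a two-finger parallel gripper is mounted at the origin on the work surface. World frame = base frame: x ahead of the robot, y to its left, z up, the work surface at z = 0. Lengths are in m, angles in rad, forces in N, time in s.
With the tool pointing down it reaches from about 0.3 to 0.875 m from the base axis. Payload 6.4 kg.
Tool frame: the origin (TCP) lies midway between the tips of the shut fingers; the grasp point (between the pads) lies 19 mm behind it (ctrl.tcp_to_grasp is the distance from the TCP to the grasp point, in m); z points along the fingers, y is the direction in which the jaws open and shut (so a half turn about z gives the same grasp; the last joint's range is limited). The gripper opens to 85 mm and grips with 20 to 120 N. Pads are 22 mm wide; open, the fingers measure 114 mm over their backs; the gripper's body (76 mm by 85 mm) begins 54 mm behind the grasp point. The pads swing forward as they close: fully open they stand 13 mm farther back than shut.
Start: joints at [1.139, 0.181, 1.607, -0, 1.354, -0.206], TCP at [0.129, 0.56, 0.231] pointing down, gripper open.
Joint ranges: [-2.99, 2.99], [-0.89, 2.07], [0.3, 2.58], [-1.14, 4.28], [0, 2.63], [-3.12, 3.12]. Speed limits (rad/s): [2.57, 2.57, 3.01, 3.14, 3.14, 3.14].

## Interface

Orientations are given as a unit quaternion [w, x, y, z].
In Python, from bench import monitor, imaging, order, spotter, ctrl gives the robot as it stands.
- The arm moves only by the shell command python3 -m pendant 'ROWS'. ROWS is JSON, a list that holds one entry, the list of rows, each a list of 5 numbers: the shift along the world's x, y, z in mm, then the turn about the world's z in degrees, then the finger opening in mm, from 0 to 85.4. A call has 1 to 8 rows; each row shifts and turns the commanded pose from where the row before left it; what a row does not reach is not made up. A row lasts 1/8 s, in which the tool goes at most 62.5 mm and 10.7 degrees, less where a joint would pass 70% of its speed; a pose out of reach is approached as far as the arm can. A call with a gripper value outside its range is refused whole. The fingers move at their own pace and stop on an object; the grip force is fixed at half the most. Time passes only in rows, so rows that do not move let the fingers close. It gives the time, the measured TCP pose, the force and the opening at its end, in the units of the state.
- monitor.get_obs(): the state, without advancing time (a new reading comes with each control period).
- imaging.camera(name): name is "side" or "top" or "wrist"; returns a dict with "img" (384x512x3 uint8, red, green, blue), "vfov" (degrees; the focal length in pixels is half the picture's height over the tangent of half this angle, whatever the lens; pixels are square), "cx", "cy" (the principal point, pixels), "origin" and "orientation" of the camera in the world. Camera axes: x right, y down, z forward; pixel columns grow to the right and rows downward; lengths in m; the calibration is good to about 2 mm. A picture is of the moment at which its call begins. There is no depth.
- order.hand_in(): hands the job in, once; it reports no verdict.
Trained networks look in the newest picture that a camera, given by its name, has taken for a name from the list of things; names that differ only in an ending like _2 or _b are one class to them, and where a whole thing is asked for, a point or a joint stands for the part that bears it (a point fixed in the world has none). Each returns a list of dicts, best first, with "confidence" (0 to 1); they miss things now and then, are a little off and sometimes report something else, mostly with a low value. They report only what shows in the picture. A call takes as long as a camera call. They do not tell look-alikes from the thing itself.
- spotter.recognise(camera, thing): "at" ([x, y, z] in m, in the coordinates of the camera as it stood for that picture, good to about 4 mm: the middle of the surface that is visible of it).
- spotter.tip_of(camera, thing): "at" ([x, y, z] in m, in the coordinates of the camera as it stood for that picture, good to about 4 mm: a listed point, or the origin of a listed thing).
The state is a dict: "time_s": time; "q": joint angles; "dq": joint speeds; "joint_efforts": joint torques, N m; "eef_pos": TCP position; "eef_rot": TCP orientation; "wrist_force": force on the tool from outside, world axes, zero at the start; "torque": the same for the moment, N m; "opening": opening from 0.0 (shut) to 1.0 (fully open).
Only numpy, scipy, OpenCV 4.12 (cv2) and the standard library are available. Lean on these libraries where they do the work, as an engineer would, in place of code of your own. Each camera call takes 0.05 s, during which the arm holds its last target. There are 200 camera calls.

## Task

The brass manifold lies in the wooden tray, hemmed in by three white pipe fittings: without shifting it, first stand all three fittings on the plank board, then lay the manifold, ports up, on the two blocks of the aluminium mounting cradle, centred between the end stops and lined up with it. Only then stand each fitting back in the tray on the very spot where that fitting stood at the start (turned any way round). Keep the fittings upright, set things down rather than drop them, and leave the tape roll, screwdriver and cup alone.

Things in the scene. Friction and masses are not known exactly. Their poses are not given: they have to be found in the camera images.
- tee: White plastic pipe tee, standing: upright pipe 34 mm diameter, 130 mm tall, plain from 90 mm height to the top; collar 42 mm diameter on the lowest 25 mm; one side branch (36 mm diameter) along its own +x at 68 mm height, reaching 36 mm from the axis. 0.14 kg or so. Origin: centre of the underside, z up along the pipe.
- flange: White plastic flanged pipe stub, standing: upright pipe 34 mm diameter, 130 mm tall, plain from 32 mm height to the top; square foot plate 48 x 48 x 12 mm with four bolt holes. 0.14 kg or so. Origin: centre of the underside, z up along the pipe.
- union: White plastic pipe union, standing: upright pipe 34 mm diameter, 130 mm tall, plain from 71 mm height to the top; ribbed round nut about 52 mm diameter between 45 and 71 mm height, collar 42 mm diameter on the lowest 25 mm. 0.16 kg or so. Origin: centre of the underside, z up along the pipe.
- manifold: Brass manifold lying in the middle of the tray: square bar 30 mm wide (its x), 120 mm long (its y), 32 mm high, with two black-capped round ports 20 mm in diameter on top at y = +-38 mm, reaching 48 mm height; the middle of the top is free. About 0.38 kg. Either end may go either way. Origin: centre of the underside, z up.
- tray: Fixed low wooden tray 200 x 200 mm, rim 14 mm high and 6 mm thick, inner floor 6 mm above the origin. Three dark round marks 58 mm across, flat on the floor, show where fittings stand: at (x, y) = (-52, 46), (-52, -46) and (52, 0) mm in its frame. At the start one fitting stands on each mark (within about 4 mm); which one on which changes from start to start. Origin: centre of the underside, z up.
- board: Fixed plank board, the side area: 280 mm (its x) by 130 mm (its y), 12 mm thick, flat top. Room for three fittings in a row along x. It lies on one side of the tray, the cradle on the other; the sides change. Origin: centre of the underside, z up, top 12 mm above the origin.
- cradle: Fixed mounting cradle: aluminium base plate 80 mm (its x) by 170 mm (its y), 8 mm thick, with two dark steel blocks at y = +-45 mm (56 mm in x, 30 mm in y) whose tops are 30 mm above the origin: the manifold lies across both, its long axis along y, centred. End stops at y = +-70 mm (inner faces) rise to 40 mm. Origin: centre of the underside, z up.
- tape: Bystander: black roll of tape lying flat, 60 mm diameter, 19 mm high. Origin: centre of the underside.
- driver: Bystander: screwdriver lying on the bench, along its own x. Origin: on its underside.
- cup: Bystander: orange open cup, 76 mm diameter at the rim, 85 mm tall. Origin: centre of the underside.
Things that resemble listed ones, but are neither listed nor needed, are in the scene too. Leave any blue, orange or purple look-alike of the flange alone.

How it is judged:
On the way, in this order (a step that is already met when the one before it is completed fails the run):
1. all three fittings stand upright on the plank board, released, and the manifold has not been moved (25 mm) (x of tee in the frame of board between -0.137 and 0.137 m and y of tee in the frame of board between -0.062 and 0.062 m and z of tee in the frame of board between 0.007 and 0.018 m and angle between each of tee, flange, union's own z axis and vertical below 0.1 rad and x of flange in the frame of board between -0.137 and 0.137 m and y of flange in the frame of board between -0.062 and 0.062 m and z of flange in the frame of board between 0.007 and 0.018 m and x of union in the frame of board between -0.137 and 0.137 m and y of union in the frame of board between -0.062 and 0.062 m and z of union in the frame of board between 0.007 and 0.018 m and contact force between the fingers and tee below 0.3 N and linear speed of each of tee, flange, union below 0.03 m/s and contact force between the fingers and flange below 0.3 N and contact force between the fingers and union below 0.3 N and distance of manifold from where it was at the start of the episode below 0.025 m), for 0.2 s.
2. the manifold lies upright on the cradle's blocks, released, while all three fittings still stand on the board (x of manifold in the frame of cradle between -0.012 and 0.012 m and y of manifold in the frame of cradle between -0.014 and 0.014 m and z of manifold in the frame of cradle between 0.026 and 0.034 m and angle between the y axis of manifold and the y axis of cradle, either way round below 0.15 rad and angle between each of manifold, tee, flange, union's own z axis and vertical below 0.1 rad and contact force between the fingers and manifold below 0.3 N and linear speed of manifold below 0.03 m/s and x of tee in the frame of board between -0.137 and 0.137 m and y of tee in the frame of board between -0.062 and 0.062 m and z of tee in the frame of board between 0.007 and 0.018 m and x of flange in the frame of board between -0.137 and 0.137 m and y of flange in the frame of board between -0.062 and 0.062 m and z of flange in the frame of board between 0.007 and 0.018 m and x of union in the frame of board between -0.137 and 0.137 m and y of union in the frame of board between -0.062 and 0.062 m and z of union in the frame of board between 0.007 and 0.018 m), for 0.2 s.
At the end, for the whole second after the job is handed in: The manifold lies upright on the cradle's two blocks, within 12 mm of centre across and 14 mm along, lined up within 0.15 rad; each fitting stands upright in the tray within 15 mm of where it itself stood at the start; all released and at rest (x of manifold in the frame of cradle between -0.012 and 0.012 m and y of manifold in the frame of cradle between -0.014 and 0.014 m and z of manifold in the frame of cradle between 0.026 and 0.034 m and angle between the y axis of manifold and the y axis of cradle, either way round below 0.15 rad and angle between each of manifold, tee, flange, union's own z axis and vertical below 0.1 rad and contact force between the fingers and manifold below 0.3 N and linear speed of each of manifold, tee, flange, union below 0.03 m/s and distance of each of tee, flange, union from where it was at the start of the episode below 0.015 m and contact force between the fingers and tee below 0.3 N and contact force between the fingers and flange below 0.3 N and contact force between the fingers and union below 0.3 N); the robot touches nothing.
It fails at once if a fitting is tipped over (0.6 rad) (angle between any of tee, flange, union's own z axis and vertical above 0.6 rad).
It fails at once if a fitting or the manifold is dropped (faster than 0.6 m/s while not held) ((contact force between the fingers and tee below 0.1 N and linear speed of tee above 0.6 m/s) or (contact force between the fingers and flange below 0.1 N and linear speed of flange above 0.6 m/s) or (contact force between the fingers and union below 0.1 N and linear speed of union above 0.6 m/s) or (contact force between the fingers and manifold below 0.1 N and linear speed of manifold above 0.6 m/s)).
It fails at once if the tape roll, screwdriver or cup is disturbed (30 mm) (distance of any of tape, driver, cup from where it was at the start of the episode above 0.03 m).
It also fails if it takes over 144 s, if anything falls off the work surface, if the arm or the gripper's body presses on something with over 40 N, if the wrist force passes 120 N, or if a joint passes its speed limit or range.

## Working session

There is one attempt and no reset: what is moved stays moved. The work goes in short steps, Python scripts to look and compute and a shell command to move; the robot and the scene stay as the last step left them, time stands still between calls to the robot, and variables do not carry over. Pictures are saved under pics/ and viewed, about 12 in all and at most 16, crops included, and the job is handed in when it is done.

```bash
mkdir -p pics
cat > h.py <<'E'
import numpy as np, cv2
from scipy.spatial.transform import Rotation as R
from bench import monitor, imaging, order, spotter, ctrl
def rot(q): return R.from_quat([q[1],q[2],q[3],q[0]]).as_matrix()
def shot(cam,name=None):
    c=imaging.camera(cam)
    if name: cv2.imwrite('pics/'+name+'.png',c['img'][:,:,::-1])
    c['R']=rot(c['orientation']); c['o']=np.array(c['origin']); c['f']=c['img'].shape[0]/2/np.tan(np.radians(c['vfov']/2))
    return c
def world(c,p): return c['R']@np.array(p)+c['o']
def pix2z(c,u,v,z):
    d=c['R']@np.array([(u-c['cx'])/c['f'],(v-c['cy'])/c['f'],1]); return c['o']+d*(z-c['o'][2])/d[2]
def proj(c,p):
    q=c['R'].T@(np.array(p)-c['o']); return q[:2]/q[2]*c['f']+[c['cx'],c['cy']]
E
python3 - <<'E'
from h import *
np.set_printoptions(precision=3,suppress=True)
s=monitor.get_obs(); print(s['time_s'],s['eef_pos'],s['eef_rot'],s['opening'],s['wrist_force'])
for cam in ['top','side']:
    c=shot(cam,cam+'0'); print(cam,c['o'],c['R'].tolist(),c['f'])
    for t in ['tee','flange','union','manifold','tray','board','cradle','tape','driver','cup']:
        for fn in ('tip_of',):
            print(t,[(np.round(world(c,d['at']),3).tolist(),round(d['confidence'],2)) for d in getattr(spotter,fn)(cam,t)[:4]])
E
```

```text
0.0 [0.128 0.56  0.23 ] [-0.     0.113  0.994 -0.001] 0.997034981242772 [-0.21  -0.166 -0.243]
top [ 0.361 -0.02   1.271] [[0.01133734133893093, -0.9889042083136703, 0.1481213403628182], [-0.9998962727116851, -0.009895884888573413, 0.01046495482799685], [-0.008883046135446881, -0.1482246209028223, -0.9889138249865711]] 494.2919088674945
tee [([0.573, 0.005, 0.009], 0.87)]
flange [([0.33, 0.2, -0.003], 0.83), ([0.333, 0.093, -0.001], 0.8), ([0.474, 0.071, 0.006], 0.74), ([0.331, -0.114, -0.001], 0.56)]
union [([0.457, -0.022, 0.003], 0.69), ([0.571, 0.003, 0.012], 0.22)]
manifold [([0.521, 0.016, 0.006], 0.79)]
tray [([0.517, 0.017, 0.002], 0.68)]
board []
cradle [([0.505, -0.293, 0.003], 0.68)]
tape [([0.779, 0.03, 0.001], 0.59)]
driver [([0.773, -0.135, 0.001], 0.77)]
cup [([0.751, 0.153, 0.003], 0.97)]
side [0.515 0.643 0.704] [[-0.9995163265862244, -0.008853765923555515, 0.02981146954699647], [-0.02725976305282808, 0.7108065533005923, -0.7028591246496245], [-0.014967237750643222, -0.7033318239735094, -0.7107041066296245]] 436.210091742501
tee [([0.57, 0.005, 0.008], 0.85)]
flange [([0.328, -0.11, 0.0], 0.97), ([0.326, 0.203, 0.003], 0.72), ([0.328, 0.099, -0.001], 0.63), ([0.475, 0.073, 0.008], 0.56)]
union [([0.462, -0.016, 0.004], 0.97), ([0.514, 0.023, -0.002], 0.54)]
manifold [([0.52, 0.016, 0.004], 0.64)]
tray [([0.515, 0.021, -0.006], 0.75)]
board [([0.536, 0.304, 0.002], 0.71)]
cradle [([0.5, -0.291, 0.002], 0.8)]
tape [([0.775, 0.039, -0.002], 0.67)]
driver [([0.773, -0.129, 0.002], 0.91), ([0.5, -0.292, 0.005], 0.74)]
cup [([0.75, 0.157, 0.001], 0.61), ([0.499, -0.295, 0.005], 0.48), ([0.774, 0.039, -0.001], 0.23)]
```

View pics/top0.png

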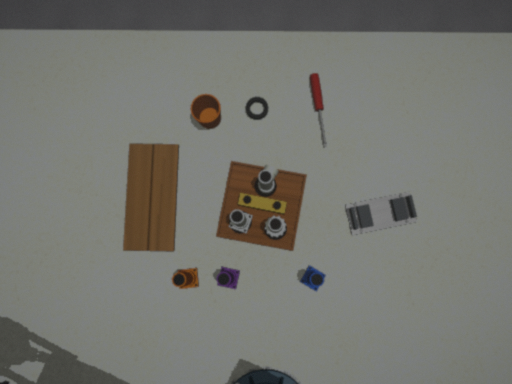

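View pics/side0.png

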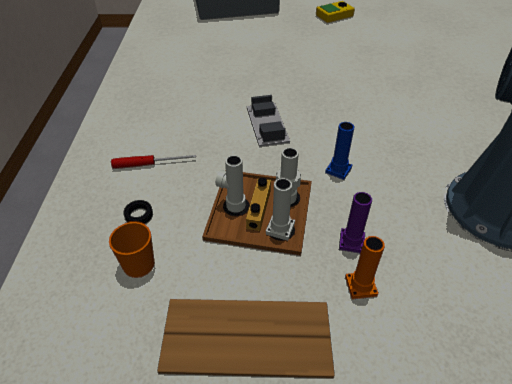

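The top view shows the tray at (262,206), with the tee at (265,180), the flange at (238,218) and the union at (275,226). The board is at (152,197) and the cradle at (381,214). The orange, purple and blue look-alikes are in the row near v=278. I'll zoom in for precise points.

Run:
```python
from h import *
im=cv2.imread('pics/top0.png')
a=cv2.resize(im[155:260,210:315],None,fx=5.5,fy=5.5,interpolation=cv2.INTER_CUBIC)
cv2.imwrite('pics/tz.png',a)
b=cv2.resize(im[180:245,335:430],None,fx=8,fy=8,interpolation=cv2.INTER_CUBIC)
cv2.imwrite('pics/cz.png',b)
```

```text
(no output)
```

View pics/tz.png

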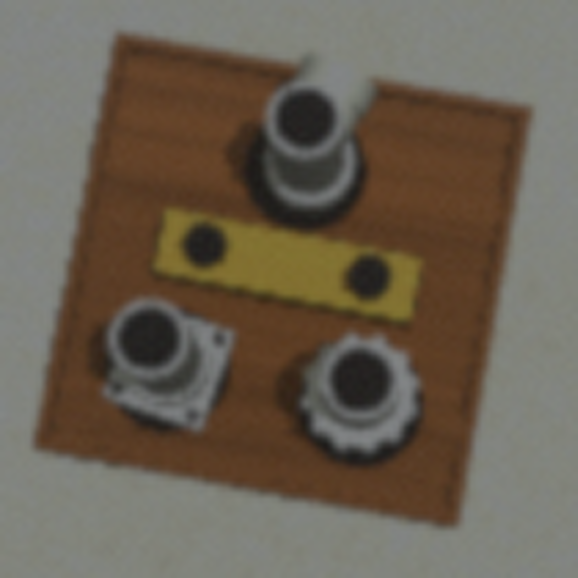

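View pics/cz.png

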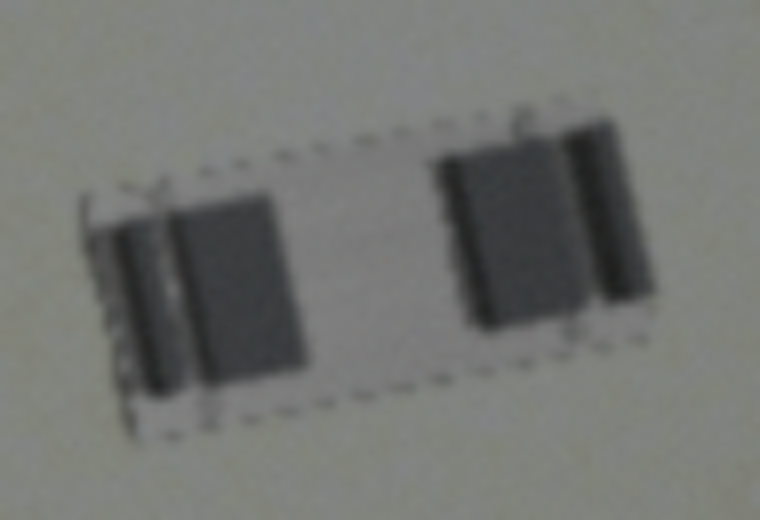

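The tray crop gives the pipe holes, ports and tray corners. The cradle crop gives the two block-top outlines. Next I compute world positions from them.

Run:
```python
from h import *
np.set_printoptions(precision=4,suppress=True)
c=shot('top')
T=lambda x,y,z,s=5.5,o=(210,155): pix2z(c,(x+.5)/s-.5+o[0],(y+.5)/s-.5+o[1],z)[:2]
ang=lambda a,b: np.degrees(np.arctan2(*(b-a)[::-1]))
for n,p in dict(tee=(306,117),flange=(151,337),union=(360,378)).items(): print(n,T(*p,.136))
a,b=T(204,244,.054),T(368,276,.054); print('man',(a+b)/2,np.linalg.norm(a-b),ang(b,a))
k=[T(*p,.014) for p in [(118,35),(531,105),(455,525),(37,447)]]; k=np.array(k); print('tray',k.mean(0),np.linalg.norm(k-np.roll(k,1,0),axis=1),ang(k[1],k[0]),ang(k[2],k[3]),ang(k[3],k[0]))
print('marks', )
th=np.radians(ang(k[1],k[0])-90)
for m in [(-.052,.046),(-.052,-.046),(.052,0)]: print(k.mean(0)+np.array([[np.cos(th),-np.sin(th)],[np.sin(th),np.cos(th)]])@m)
L=np.array([T(*p,.03,8,(335,180)) for p in [(172,212),(270,195),(305,368),(210,385)]])
Rr=np.array([T(*p,.03,8,(335,180)) for p in [(458,155),(555,138),(588,305),(490,328)]])
print('cradle',L.mean(0),Rr.mean(0),(L.mean(0)+Rr.mean(0))/2,np.linalg.norm(L.mean(0)-Rr.mean(0)),ang(Rr.mean(0),L.mean(0)))
B=np.array([pix2z(c,*p,.012)[:2] for p in [(131,143.5),(180,145),(175,250.5),(124,250)]]); print('board',B,B.mean(0),ang(B[3],B[0]),ang(B[2],B[1]))
for n in [(185,278),(179,280),(228,278),(314,278),(206,108),(257,108)]: print(n,pix2z(c,*n,0.)[:2])
print(ctrl.tcp_to_grasp, R.from_matrix(rot(monitor.get_obs()['eef_rot'])).as_matrix())
```

```text
tee [0.5706 0.0027]
flange [0.4762 0.0666]
union [ 0.4599 -0.0212]
man [0.5201 0.0126] 0.07553840328711683 79.46209516246684
tray [0.518  0.0139] [0.1974 0.1976 0.1996 0.1961] 80.75189109306262 80.11018042467433 -9.623246010440576
marks
[0.474  0.0677]
[ 0.4592 -0.0231]
[0.5693 0.0056]
cradle [ 0.4905 -0.2463] [ 0.5099 -0.3358] [ 0.5002 -0.291 ] 0.09159671248753105 102.25554477694453
board [[0.6763 0.3582]
 [0.6735 0.2294]
 [0.3989 0.2316]
 [0.3988 0.3613]] [0.5369 0.2951] -0.6432543802279234 -0.46156054603843544
(185, 278) [0.3302 0.2058]
(179, 280) [0.3251 0.2209]
(228, 278) [0.3315 0.0965]
(314, 278) [ 0.334  -0.1214]
(206, 108) [0.7785 0.166 ]
(257, 108) [0.7796 0.0297]
0.0187 [[-0.9746  0.2239 -0.    ]
 [ 0.2239  0.9746  0.    ]
 [ 0.     -0.     -1.    ]]
```

Measurements agree: port spacing is 75.5 mm (true 76), the tray side about 197 mm (200), and the block spacing 91.6 mm (90). The fittings are also within 3 mm of their marks. I'll keep the jaw yaw fixed for all fittings, so grasp offsets cancel when they go back. First I move above the tee.

```bash
python3 -m pendant '[[[27,-35,0,0,70],[28,-35,0,0,70],[27,-35,0,0,70],[28,-34,0,0,70],[28,-35,0,0,70],[27,-35,0,0,70],[28,-35,0,0,70],[27,-34,0,0,70]]]'; python3 -m pendant '[[[27,-35,0,0,70],[28,-35,0,0,70],[27,-35,0,0,70],[28,-34,0,0,70],[28,-35,0,0,70],[28,-35,0,0,70],[28,-35,0,0,70],[28,-34,0,0,70]]]'
```

```text
time_s: 2.15
eef_pos: [0.3496, 0.2812, 0.2316]
eef_rot: [0.0, 0.113, 0.994, 0.0]
wrist_force: [1.3, 0.5, -0.1]
opening: 0.82
time_s: 3.15
eef_pos: [0.5716, 0.0031, 0.2314]
eef_rot: [0.0, 0.113, 0.994, 0.0]
wrist_force: [-0.7, 0.3, 0.4]
opening: 0.817
```

```bash
python3 -m pendant '[[[0,0,-30,0,70],[0,0,-35,0,70],[0,0,-35,0,70],[0,0,-20,0,70],[0,0,-11,0,70],[0,0,0,0,70],[0,0,0,0,70]]]'
python3 - <<'E'
from h import *
shot('side','s1'); im=cv2.imread('pics/s1.png'); cv2.imwrite('pics/s1c.png',cv2.resize(im[100:260,160:360],None,fx=3.5,fy=3.5))
E
```

```text
time_s: 4.03
eef_pos: [0.5716, 0.0043, 0.1014]
eef_rot: [0.001, 0.113, 0.994, -0.0]
wrist_force: [0.6, 0.0, 0.4]
opening: 0.82
```

View pics/s1c.png

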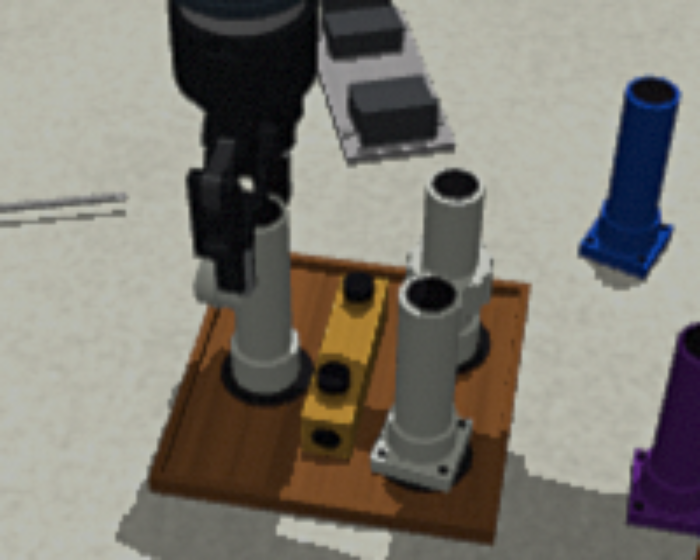

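The fingers straddle the tee pipe: the near finger is at about (235,240) in the crop and the pipe at (265,240). Closing now.

```bash
python3 -m pendant '[[[0,0,0,0,20],[0,0,0,0,20],[0,0,0,0,20],[0,0,0,0,20],[0,0,0,0,20]]]'; python3 -m pendant '[[[0,0,10,0,20],[0,0,25,0,20],[0,0,30,0,20],[0,0,15,0,20],[0,0,0,0,20]]]'
```

```text
time_s: 4.7
eef_pos: [0.5713, 0.0045, 0.101]
eef_rot: [0.001, 0.113, 0.994, 0.0]
wrist_force: [0.1, 1.5, 5.4]
opening: 0.38
time_s: 5.32
eef_pos: [0.5713, 0.0042, 0.1813]
eef_rot: [0.001, 0.113, 0.994, -0.0]
wrist_force: [1.2, -0.8, -2.6]
opening: 0.382
```

```bash
python3 -m pendant '[[[5,20,0,0,20],[9,45,0,0,20],[10,50,0,0,20],[10,50,0,0,20],[10,50,0,0,20],[9,45,0,0,20],[6,30,0,0,20],[0,0,0,0,20]]]'; python3 -m pendant '[[[0,0,-30,0,20],[0,0,-25,0,20],[0,0,-12,0,20],[0,0,-4,0,20],[0,0,-2,0,20],[0,0,0,0,20]]]'
```

```text
time_s: 6.32
eef_pos: [0.6282, 0.2978, 0.1779]
eef_rot: [-0.001, 0.111, 0.994, -0.0]
wrist_force: [-0.7, -0.9, -2.5]
opening: 0.377
time_s: 7.08
eef_pos: [0.6303, 0.2945, 0.1083]
eef_rot: [0.001, 0.113, 0.994, 0.0]
wrist_force: [-1.0, 1.0, -2.2]
opening: 0.383
```

```bash
python3 -m pendant '[[[0,0,-1,0,20],[0,0,0,0,20],[0,0,-1,0,20],[0,0,0,0,20],[0,0,0,0,20]]]'
```

```text
time_s: 7.7
eef_pos: [0.6305, 0.2946, 0.107]
eef_rot: [0.001, 0.113, 0.994, 0.0]
wrist_force: [-0.4, 0.8, 4.9]
opening: 0.385
```

```bash
python3 -m pendant '[[[0,0,0,0,70],[0,0,0,0,70],[0,0,0,0,70],[0,0,20,0,70],[0,0,40,0,70],[0,0,40,0,70],[0,0,20,0,70]]]'; python3 -m pendant '[[[-15,-25,0,0,70],[-26,-38,0,0,70],[-29,-42,0,0,70],[-29,-42,0,0,70],[-29,-42,0,0,70],[-27,-37,0,0,70],[0,0,0,0,70],[0,0,0,0,70]]]'
```

```text
time_s: 8.57
eef_pos: [0.6311, 0.2949, 0.2299]
eef_rot: [0.003, 0.113, 0.994, 0.001]
wrist_force: [0.4, 1.1, -0.5]
opening: 0.817
time_s: 9.57
eef_pos: [0.4751, 0.0686, 0.2257]
eef_rot: [0.0, 0.113, 0.994, 0.0]
wrist_force: [0.1, -0.1, -0.1]
opening: 0.816
```

```bash
python3 -m pendant '[[[0,0,-25,0,70],[0,0,-35,0,70],[0,0,-35,0,70],[0,0,-20,0,70],[0,0,-10,0,70],[0,0,0,0,70]]]'
```

```text
time_s: 10.32
eef_pos: [0.4748, 0.069, 0.0999]
eef_rot: [-0.001, 0.112, 0.994, 0.0]
wrist_force: [0.2, 0.1, -0.0]
opening: 0.823
```

```bash
python3 -m pendant '[[[0,0,0,0,20],[0,0,0,0,20],[0,0,0,0,20],[0,0,0,0,20],[0,0,0,0,20]]]'; python3 -m pendant '[[[0,0,10,0,20],[0,0,25,0,20],[0,0,30,0,20],[0,0,15,0,20],[0,0,0,0,20]]]';  python3 -m pendant '[[[5,20,0,0,20],[12,45,0,0,20],[14,50,0,0,20],[14,50,0,0,20],[12,40,0,0,20],[5,21,0,0,20],[0,0,0,0,20],[0,0,0,0,20]]]'; python3 -m pendant '[[[0,0,-30,0,20],[0,0,-25,0,20],[0,0,-12,0,20],[0,0,-4,0,20],[0,0,-2,0,20],[0,0,0,0,20],[0,0,0,0,20]]]'
```

```text
time_s: 10.95
eef_pos: [0.4757, 0.0686, 0.1014]
eef_rot: [0.001, 0.113, 0.994, 0.0]
wrist_force: [-0.1, 1.9, 6.1]
opening: 0.383
time_s: 11.58
eef_pos: [0.4754, 0.0682, 0.1813]
eef_rot: [0.001, 0.113, 0.994, -0.0]
wrist_force: [0.2, 0.0, -1.6]
opening: 0.383
time_s: 12.58
eef_pos: [0.5359, 0.2936, 0.1789]
eef_rot: [-0.001, 0.113, 0.994, -0.001]
wrist_force: [0.1, -0.5, -0.7]
opening: 0.379
time_s: 13.45
eef_pos: [0.5371, 0.2946, 0.108]
eef_rot: [0.001, 0.113, 0.994, 0.0]
wrist_force: [-0.0, -0.6, -1.4]
opening: 0.38
```

```bash
python3 -m pendant '[[[0,0,-1,0,20],[0,0,0,0,20],[0,0,-1,0,20],[0,0,0,0,20],[0,0,0,0,20]]]'; python3 -m pendant '[[[0,0,0,0,70],[0,0,0,0,70],[0,0,0,0,70],[0,0,20,0,70],[0,0,40,0,70],[0,0,40,0,70],[0,0,20,0,70]]]'; python3 -m pendant '[[[-6,-26,0,0,70],[-12,-50,0,0,70],[-13,-55,0,0,70],[-13,-55,0,0,70],[-13,-55,0,0,70],[-12,-50,0,0,70],[-7,-25,0,0,70],[0,0,0,0,70]]]'
```

```text
time_s: 14.08
eef_pos: [0.5376, 0.2948, 0.1074]
eef_rot: [0.001, 0.113, 0.994, 0.0]
wrist_force: [-3.0, -0.4, 11.1]
opening: 0.381
time_s: 14.95
eef_pos: [0.5381, 0.2949, 0.2294]
eef_rot: [0.002, 0.113, 0.994, 0.001]
wrist_force: [0.5, 0.1, 0.1]
opening: 0.815
time_s: 15.95
eef_pos: [0.4603, -0.0229, 0.2253]
eef_rot: [-0.0, 0.114, 0.993, -0.0]
wrist_force: [0.1, 0.7, -1.2]
opening: 0.823
```

```bash
python3 -m pendant '[[[0,0,-25,0,70],[0,0,-35,0,70],[0,0,-35,0,70],[0,0,-20,0,70],[0,0,-10,0,70],[0,0,0,0,70],[0,0,0,0,70]]]'
```

```text
time_s: 16.82
eef_pos: [0.4615, -0.0215, 0.1012]
eef_rot: [0.001, 0.112, 0.994, -0.0]
wrist_force: [0.3, -0.1, -0.3]
opening: 0.818
```

```bash
python3 -m pendant '[[[0,0,0,0,20],[0,0,0,0,20],[0,0,0,0,20],[0,0,0,0,20],[0,0,0,0,20]]]'; python3 -m pendant '[[[0,0,10,0,20],[0,0,25,0,20],[0,0,30,0,20],[0,0,15,0,20],[0,0,0,0,20]]]';  python3 -m pendant '[[[-2,26,0,0,20],[-3,50,0,0,20],[-4,55,0,0,20],[-4,55,0,0,20],[-4,55,0,0,20],[-3,50,0,0,20],[-1,25,0,0,20],[0,0,0,0,20]]]'; python3 -m pendant '[[[0,0,-30,0,20],[0,0,-25,0,20],[0,0,-12,0,20],[0,0,-4,0,20],[0,0,-2,0,20],[0,0,0,0,20],[0,0,0,0,20]]]'
```

```text
time_s: 17.45
eef_pos: [0.4614, -0.0214, 0.1011]
eef_rot: [0.001, 0.113, 0.994, 0.0]
wrist_force: [0.9, 2.3, 5.6]
opening: 0.381
time_s: 18.08
eef_pos: [0.4613, -0.0219, 0.1812]
eef_rot: [0.001, 0.113, 0.994, -0.0]
wrist_force: [0.6, -0.4, -1.5]
opening: 0.385
time_s: 19.08
eef_pos: [0.4384, 0.2955, 0.1785]
eef_rot: [-0.001, 0.111, 0.994, -0.001]
wrist_force: [0.3, 0.0, -1.4]
opening: 0.383
time_s: 19.95
eef_pos: [0.4402, 0.2946, 0.108]
eef_rot: [0.001, 0.113, 0.994, 0.0]
wrist_force: [1.0, 0.3, -1.8]
opening: 0.386
```

```bash
python3 -m pendant '[[[0,0,-1,0,20],[0,0,0,0,20],[0,0,-1,0,20],[0,0,0,0,20],[0,0,0,0,20]]]'; python3 -m pendant '[[[0,0,0,0,70],[0,0,0,0,70],[0,0,0,0,70],[0,0,20,0,70],[0,0,40,0,70],[0,0,40,0,70],[0,0,20,0,70],[0,0,0,0,70]]]'; python3 -m pendant '[[[10,-35,0,-10,70],[10,-35,0,-10,70],[10,-35,0,-10,70],[10,-35,0,-10,70],[10,-35,0,-10,70],[10,-35,0,-10,70],[10,-35,0,-10,70],[10,-36,0,-10,70]]]'; python3 -m pendant '[[[0,0,0,-7,70],[0,0,0,0,70]]]'
python3 - <<'E'
from h import *
np.set_printoptions(precision=4,suppress=True)
shot('top','t2'); im=cv2.imread('pics/t2.png')
cv2.imwrite('pics/t2c.png',cv2.resize(im[120:270,110:320],None,fx=3.5,fy=3.5))
E
```

```text
time_s: 20.58
eef_pos: [0.4406, 0.2948, 0.107]
eef_rot: [0.001, 0.113, 0.994, 0.0]
wrist_force: [-2.7, -0.5, 10.1]
opening: 0.382
time_s: 21.58
eef_pos: [0.4407, 0.2948, 0.2269]
eef_rot: [0.002, 0.113, 0.994, 0.001]
wrist_force: [0.5, -0.8, -0.5]
opening: 0.824
time_s: 22.58
eef_pos: [0.519, 0.0124, 0.2233]
eef_rot: [-0.001, 0.727, 0.687, -0.001]
wrist_force: [-0.8, -0.2, -0.0]
opening: 0.816
time_s: 22.82
eef_pos: [0.5189, 0.0131, 0.2234]
eef_rot: [-0.001, 0.766, 0.643, -0.001]
wrist_force: [-0.6, 0.1, -0.1]
opening: 0.816
```

View pics/t2c.png

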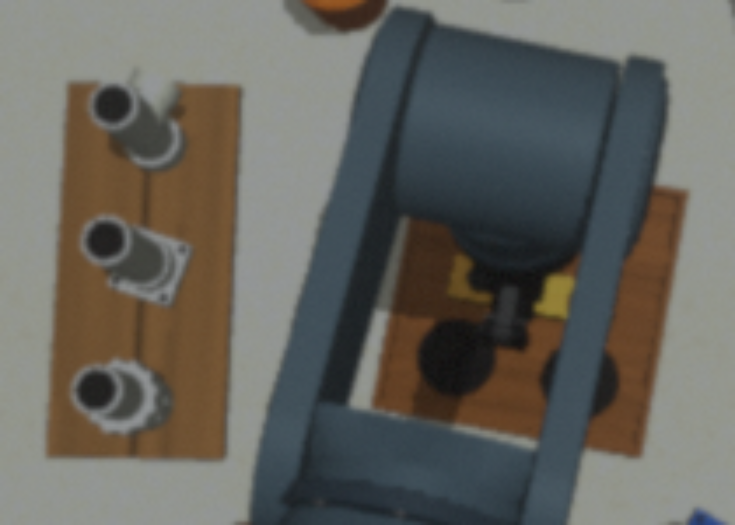

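All three stand on the board: tee crop (135,130), flange (140,260), union (115,395). The manifold is undisturbed. Descending to grasp it across the middle.

```bash
python3 -m pendant '[[[0,0,-30,0,70],[0,0,-45,0,70],[0,0,-50,0,70],[0,0,-40,0,70],[0,0,-25,0,70],[0,0,-12,0,70],[0,0,-7,0,70],[0,0,0,0,70]]]';  python3 -m pendant '[[[0,0,0,0,70],[0,0,0,0,70]]]'
```

```text
time_s: 23.88
eef_pos: [0.52, 0.0135, 0.0166]
eef_rot: [0.0, 0.765, 0.644, 0.0]
wrist_force: [1.0, 0.2, -0.7]
opening: 0.824
time_s: 24.12
eef_pos: [0.5204, 0.0133, 0.0171]
eef_rot: [0.001, 0.766, 0.643, 0.001]
wrist_force: [0.3, -0.3, 1.0]
opening: 0.82
```

```bash
python3 -m pendant '[[[0,0,0,0,15],[0,0,0,0,15],[0,0,0,0,15],[0,0,0,0,15],[0,0,0,0,15],[0,0,0,0,15]]]'; python3 -m pendant '[[[0,0,8,0,15],[0,0,20,0,15],[0,0,30,0,15],[0,0,25,0,15],[0,0,0,0,15],[0,0,0,0,15]]]'
```

```text
time_s: 24.88
eef_pos: [0.5199, 0.0134, 0.0167]
eef_rot: [0.0, 0.766, 0.643, 0.0]
wrist_force: [-2.1, -0.1, 5.3]
opening: 0.337
time_s: 25.62
eef_pos: [0.5187, 0.0136, 0.098]
eef_rot: [-0.001, 0.766, 0.643, -0.001]
wrist_force: [0.3, 0.4, -5.3]
opening: 0.333
```

```bash
python3 -m pendant '[[[-1,-20,0,2,15],[-3,-42,0,4,15],[-3,-48,0,4,15],[-3,-48,0,4,15],[-3,-48,0,4,15],[-3,-48,0,3,15],[-2,-40,0,1,15],[-1,-11,0,0,15]]]'; python3 -m pendant '[[[0,0,-20,0,15],[0,0,-15,0,15],[0,0,0,0,15],[0,0,0,0,15]]]'
python3 - <<'E'
from h import *
np.set_printoptions(precision=4,suppress=True)
shot('top','t3'); im=cv2.imread('pics/t3.png')
cv2.imwrite('pics/t3c.png',cv2.resize(im[160:260,320:440],None,fx=5,fy=5))
shot('side','s3'); im=cv2.imread('pics/s3.png')
cv2.imwrite('pics/s3c.png',cv2.resize(im[70:170,200:320],None,fx=5,fy=5))
E
```

```text
time_s: 26.62
eef_pos: [0.4995, -0.2935, 0.0974]
eef_rot: [-0.001, 0.63, 0.777, -0.0]
wrist_force: [0.1, -0.6, -4.5]
opening: 0.337
time_s: 27.12
eef_pos: [0.5009, -0.2911, 0.0643]
eef_rot: [-0.0, 0.629, 0.778, 0.0]
wrist_force: [0.7, -0.4, -3.9]
opening: 0.338
```

View pics/s3c.png

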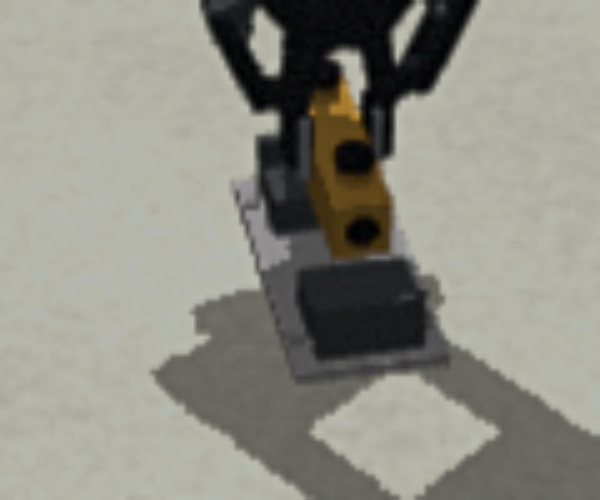

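The manifold hangs level and lined up over the blocks: its end is at (358,235) in the crop, over the near block at (360,290). Lowering 22–23 mm.

```bash
python3 -m pendant '[[[0,0,-12,0,15],[0,0,-7,0,15],[0,0,-3,0,15],[0,0,-1,0,15],[0,0,0,0,15],[0,0,0,0,15]]]'
```

```text
time_s: 27.98
eef_pos: [0.5009, -0.2917, 0.0416]
eef_rot: [0.0, 0.629, 0.778, -0.0]
wrist_force: [-0.0, -0.1, -4.7]
opening: 0.342
```

```bash
python3 -m pendant '[[[0,0,-1,0,15],[0,0,0,0,15],[0,0,-1,0,15],[0,0,0,0,15]]]'
```

```text
time_s: 28.48
eef_pos: [0.501, -0.2918, 0.0407]
eef_rot: [0.0, 0.629, 0.778, -0.0]
wrist_force: [-3.9, 3.2, 7.5]
opening: 0.336
```

```bash
python3 -m pendant '[[[0,0,0,0,60],[0,0,0,0,60],[0,0,0,0,60],[0,0,0,0,60],[0,0,20,0,60],[0,0,45,0,60],[0,0,55,0,60],[0,0,55,0,60]]]'; python3 -m pendant '[[[0,40,15,9,70],[0,50,0,10,70],[-9,60,0,10,70],[-9,60,0,10,70],[-9,60,0,10,70],[-9,60,0,10,70],[-9,60,0,6,70],[-9,60,0,0,70]]]';  python3 - <<'E'
from h import *
np.set_printoptions(precision=4,suppress=True)
c=shot('top','t4'); im=cv2.imread('pics/t4.png')
cv2.imwrite('pics/t4c.png',cv2.resize(im[180:245,335:430],None,fx=8,fy=8,interpolation=cv2.INTER_CUBIC))
E
```

```text
time_s: 29.48
eef_pos: [0.5007, -0.2916, 0.2175]
eef_rot: [0.001, 0.629, 0.777, -0.0]
wrist_force: [0.4, 0.1, -0.8]
opening: 0.7
time_s: 30.48
eef_pos: [0.4465, 0.1603, 0.2311]
eef_rot: [0.001, 0.112, 0.994, 0.0]
wrist_force: [1.4, 0.3, 0.3]
opening: 0.818
```

View pics/t4c.png

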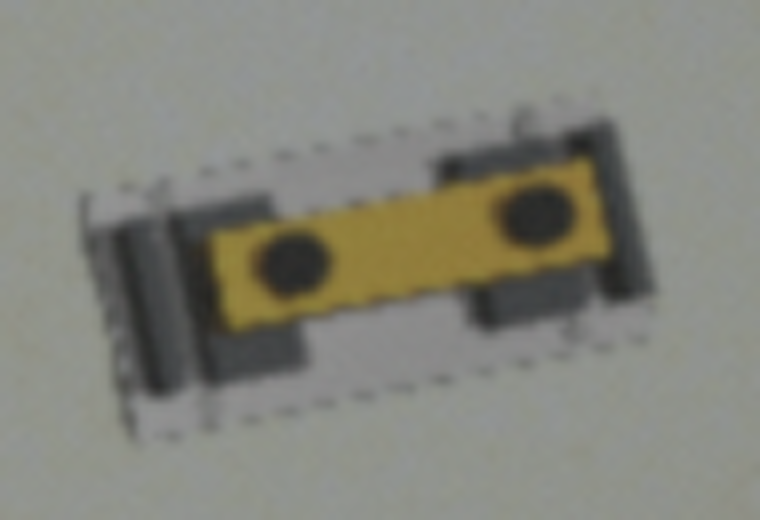

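The manifold lies across both blocks, with its ports at crop pixels (293,265) and (538,214). Computing its offset.

Run:
```python
from h import *
c=shot('top')
T=lambda x,y,z: pix2z(c,(x+.5)/8-.5+335,(y+.5)/8-.5+180,z)[:2]
a,b=T(293,265,.078),T(538,214,.078); m=(a+b)/2
d=m-[.5002,-.291]; ya=np.radians(102.26); y=np.array([np.cos(ya),np.sin(ya)]); x=np.array([np.sin(ya),-np.cos(ya)])
print(m,np.linalg.norm(a-b),'x,y off mm',1e3*d@x,1e3*d@y,np.degrees(np.arctan2(*(a-b)[::-1])))
# independent: end gaps in pixels
print(monitor.get_obs()['eef_pos'])
```

```text
[ 0.50134875 -0.29111188] 0.07619641491237185 x,y off mm 1.0987944976123185 -0.35325879281111017 102.36084213932608
[0.44522787 0.16354821 0.23087469]
```

Offsets are about 1 mm and 0.1°. Now I fetch the union back.

```bash
python3 -m pendant '[[[0,30,0,0,70],[-2,50,0,0,70],[-3,41,0,0,70],[0,10,0,0,70],[0,0,0,0,70],[0,0,0,0,70]]]'; python3 -m pendant '[[[0,0,-30,0,70],[0,0,-35,0,70],[0,0,-35,0,70],[0,0,-15,0,70],[0,0,-8,0,70],[0,0,0,0,70],[0,0,0,0,70]]]'
```

```text
time_s: 31.32
eef_pos: [0.4421, 0.2882, 0.2296]
eef_rot: [0.0, 0.113, 0.994, -0.0]
wrist_force: [-0.2, 0.3, -0.5]
opening: 0.82
time_s: 32.2
eef_pos: [0.4426, 0.2897, 0.1075]
eef_rot: [0.001, 0.113, 0.994, 0.0]
wrist_force: [0.2, 0.8, -0.3]
opening: 0.817
```

```bash
python3 -m pendant '[[[-2,5,0,0,70],[0,0,0,0,20],[0,0,0,0,20],[0,0,0,0,20],[0,0,0,0,20],[0,0,0,0,20],[0,0,0,0,20]]]'; python3 -m pendant '[[[0,0,10,0,20],[0,0,25,0,20],[0,0,30,0,20],[0,0,10,0,20],[0,0,0,0,20]]]';  python3 -m pendant '[[[2,-26,0,0,20],[3,-50,0,0,20],[4,-55,0,0,20],[4,-55,0,0,20],[4,-55,0,0,20],[3,-50,0,0,20],[1,-25,0,0,20],[0,0,0,0,20]]]'; python3 -m pendant '[[[0,0,-30,0,20],[0,0,-25,0,20],[0,0,-14,0,20],[0,0,-6,0,20],[0,0,0,0,20],[0,0,0,0,20]]]'
```

```text
time_s: 33.08
eef_pos: [0.44, 0.2947, 0.1067]
eef_rot: [0.0, 0.113, 0.994, 0.0]
wrist_force: [-0.8, 2.8, 4.3]
opening: 0.386
time_s: 33.7
eef_pos: [0.4398, 0.2943, 0.1814]
eef_rot: [0.0, 0.113, 0.994, -0.0]
wrist_force: [-0.2, 0.1, -1.3]
opening: 0.385
time_s: 34.7
eef_pos: [0.4598, -0.023, 0.1798]
eef_rot: [-0.001, 0.114, 0.993, 0.0]
wrist_force: [-0.1, 0.8, -0.8]
opening: 0.381
time_s: 35.45
eef_pos: [0.4614, -0.0216, 0.1071]
eef_rot: [0.001, 0.113, 0.994, -0.0]
wrist_force: [-0.3, -1.8, -0.8]
opening: 0.379
```

```bash
python3 -m pendant '[[[0,0,-3,0,20],[0,0,-2,0,20],[0,0,-1,0,20],[0,0,0,0,20],[0,0,-1,0,20],[0,0,0,0,20],[0,0,0,0,20]]]'
```

```text
time_s: 36.33
eef_pos: [0.4614, -0.0217, 0.1006]
eef_rot: [0.001, 0.113, 0.994, -0.0]
wrist_force: [-3.0, 2.3, 10.7]
opening: 0.382
```

```bash
python3 -m pendant '[[[0,0,0,0,70],[0,0,0,0,70],[0,0,0,0,70],[0,0,20,0,70],[0,0,45,0,70],[0,0,45,0,70],[0,0,20,0,70]]]'; python3 -m pendant '[[[6,26,0,0,70],[12,50,0,0,70],[13,55,0,0,70],[13,55,0,0,70],[13,55,0,0,70],[12,50,0,0,70],[7,25,0,0,70],[0,0,0,0,70]]]'; python3 -m pendant '[[[0,0,-30,0,70],[0,0,-35,0,70],[0,0,-35,0,70],[0,0,-15,0,70],[0,0,-8,0,70],[0,0,0,0,70],[0,0,0,0,70]]]'
```

```text
time_s: 37.2
eef_pos: [0.4619, -0.0219, 0.2321]
eef_rot: [0.002, 0.113, 0.994, -0.0]
wrist_force: [-0.1, -0.3, -0.1]
opening: 0.821
time_s: 38.2
eef_pos: [0.5365, 0.296, 0.2285]
eef_rot: [-0.0, 0.111, 0.994, -0.0]
wrist_force: [-0.3, -0.6, -0.2]
opening: 0.824
time_s: 39.08
eef_pos: [0.5377, 0.2947, 0.1077]
eef_rot: [0.001, 0.113, 0.994, 0.0]
wrist_force: [0.1, -0.3, 0.6]
opening: 0.82
```

Flange target in the tray is (0.4756, 0.0684): delta (−62, −226).

```bash
python3 -m pendant '[[[0,0,0,0,20],[0,0,0,0,20],[0,0,0,0,20],[0,0,0,0,20],[0,0,0,0,20],[0,0,0,0,20]]]'; python3 -m pendant '[[[0,0,10,0,20],[0,0,25,0,20],[0,0,30,0,20],[0,0,10,0,20],[0,0,0,0,20]]]';  python3 -m pendant '[[[-5,-20,0,0,20],[-12,-45,0,0,20],[-14,-50,0,0,20],[-14,-50,0,0,20],[-12,-40,0,0,20],[-5,-21,0,0,20],[0,0,0,0,20],[0,0,0,0,20]]]'; python3 -m pendant '[[[0,0,-30,0,20],[0,0,-25,0,20],[0,0,-14,0,20],[0,0,-6,0,20],[0,0,-3,0,20],[0,0,0,0,20],[0,0,0,0,20]]]'
```

```text
time_s: 39.83
eef_pos: [0.5373, 0.2948, 0.1071]
eef_rot: [0.001, 0.113, 0.994, 0.0]
wrist_force: [0.4, 1.8, 5.9]
opening: 0.379
time_s: 40.45
eef_pos: [0.5368, 0.2943, 0.1815]
eef_rot: [0.0, 0.113, 0.994, 0.0]
wrist_force: [-0.6, 0.8, -2.5]
opening: 0.385
time_s: 41.45
eef_pos: [0.4742, 0.0685, 0.1806]
eef_rot: [-0.001, 0.113, 0.994, 0.0]
wrist_force: [-0.4, -0.4, -1.7]
opening: 0.383
time_s: 42.32
eef_pos: [0.4753, 0.0684, 0.104]
eef_rot: [0.001, 0.113, 0.994, 0.0]
wrist_force: [-0.2, -0.1, -0.4]
opening: 0.382
```

```bash
python3 -m pendant '[[[0,0,-2,0,20],[0,0,-1,0,20],[0,0,0,0,20],[0,0,-1,0,20],[0,0,0,0,20],[0,0,0,0,20]]]'
```

```text
time_s: 43.08
eef_pos: [0.4756, 0.0684, 0.101]
eef_rot: [0.001, 0.113, 0.994, -0.0]
wrist_force: [-3.9, 1.1, 13.3]
opening: 0.379
```

```bash
python3 -m pendant '[[[0,0,0,0,70],[0,0,0,0,70],[0,0,0,0,70],[0,0,20,0,70],[0,0,45,0,70],[0,0,45,0,70],[0,0,20,0,70]]]'; python3 -m pendant '[[[15,25,0,0,70],[26,38,0,0,70],[29,42,0,0,70],[29,42,0,0,70],[29,42,0,0,70],[27,37,0,0,70],[0,0,0,0,70],[0,0,0,0,70]]]'; python3 -m pendant '[[[0,0,-30,0,70],[0,0,-35,0,70],[0,0,-35,0,70],[0,0,-15,0,70],[0,0,-8,0,70],[0,0,0,0,70],[0,0,0,0,70]]]'
```

```text
time_s: 43.95
eef_pos: [0.4759, 0.0683, 0.2321]
eef_rot: [0.002, 0.113, 0.994, 0.0]
wrist_force: [-0.1, -0.5, -0.2]
opening: 0.821
time_s: 44.95
eef_pos: [0.6292, 0.2941, 0.2283]
eef_rot: [-0.001, 0.113, 0.994, -0.0]
wrist_force: [0.8, -0.5, -0.7]
opening: 0.819
time_s: 45.82
eef_pos: [0.6307, 0.2947, 0.108]
eef_rot: [0.001, 0.113, 0.994, 0.0]
wrist_force: [0.6, 0.2, -0.2]
opening: 0.82
```

Tee target is (0.5713, 0.0044): delta (−59, −290).

```bash
python3 -m pendant '[[[0,0,0,0,20],[0,0,0,0,20],[0,0,0,0,20],[0,0,0,0,20],[0,0,0,0,20],[0,0,0,0,20]]]'; python3 -m pendant '[[[0,0,10,0,20],[0,0,25,0,20],[0,0,30,0,20],[0,0,10,0,20],[0,0,0,0,20]]]';  python3 -m pendant '[[[-5,-20,0,0,20],[-9,-45,0,0,20],[-10,-50,0,0,20],[-10,-50,0,0,20],[-10,-50,0,0,20],[-9,-45,0,0,20],[-6,-30,0,0,20],[0,0,0,0,20]]]'; python3 -m pendant '[[[0,0,-30,0,20],[0,0,-25,0,20],[0,0,-14,0,20],[0,0,-6,0,20],[0,0,-3,0,20],[0,0,0,0,20],[0,0,0,0,20]]]'
```

```text
time_s: 46.58
eef_pos: [0.6303, 0.2948, 0.1071]
eef_rot: [0.001, 0.113, 0.994, 0.0]
wrist_force: [0.1, 2.2, 5.6]
opening: 0.385
time_s: 47.2
eef_pos: [0.6298, 0.2943, 0.1814]
eef_rot: [0.0, 0.113, 0.994, 0.0]
wrist_force: [-0.1, -0.0, -2.1]
opening: 0.382
time_s: 48.2
eef_pos: [0.5694, 0.0025, 0.1796]
eef_rot: [-0.002, 0.114, 0.993, -0.0]
wrist_force: [0.7, -0.1, -2.1]
opening: 0.383
time_s: 49.08
eef_pos: [0.5713, 0.0043, 0.1041]
eef_rot: [0.001, 0.113, 0.994, -0.0]
wrist_force: [-0.3, 0.3, -1.9]
opening: 0.383
```

```bash
python3 -m pendant '[[[0,0,-2,0,20],[0,0,-1,0,20],[0,0,0,0,20],[0,0,-1,0,20],[0,0,0,0,20],[0,0,0,0,20]]]'
```

```text
time_s: 49.82
eef_pos: [0.5715, 0.0043, 0.101]
eef_rot: [0.001, 0.113, 0.994, -0.0]
wrist_force: [-3.5, 1.0, 10.7]
opening: 0.384
```

```bash
python3 -m pendant '[[[0,0,0,0,70],[0,0,0,0,70],[0,0,0,0,70],[0,0,20,0,70],[0,0,45,0,70],[0,0,50,0,70],[0,0,30,0,70],[0,0,0,0,70]]]'; python3 -m pendant '[[[-20,30,0,0,70],[-25,45,0,0,70],[-25,45,0,0,70],[-25,45,0,0,70],[-25,45,0,0,70],[-25,45,0,0,70],[-25,45,0,0,70],[0,30,0,0,70]]]'
python3 - <<'E'
from h import *
c=shot('top','t5'); im=cv2.imread('pics/t5.png'); cv2.imwrite('pics/t5c.png',cv2.resize(im[155:260,210:315],None,fx=5.5,fy=5.5,interpolation=cv2.INTER_CUBIC))
shot('side','s5')
E
```

```text
time_s: 50.82
eef_pos: [0.5724, 0.0041, 0.2472]
eef_rot: [0.003, 0.113, 0.994, -0.0]
wrist_force: [0.4, 0.0, -1.0]
opening: 0.82
time_s: 51.82
eef_pos: [0.3981, 0.3359, 0.2424]
eef_rot: [-0.001, 0.112, 0.994, -0.001]
wrist_force: [-0.0, -0.6, 0.1]
opening: 0.82
```

View pics/t5c.png

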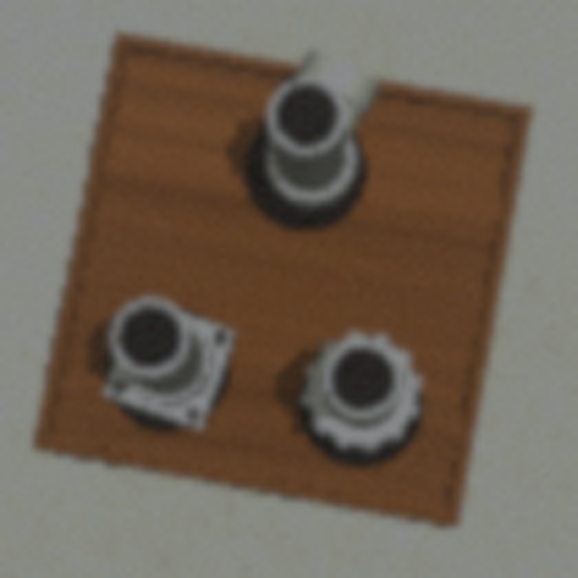

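View pics/s5.png

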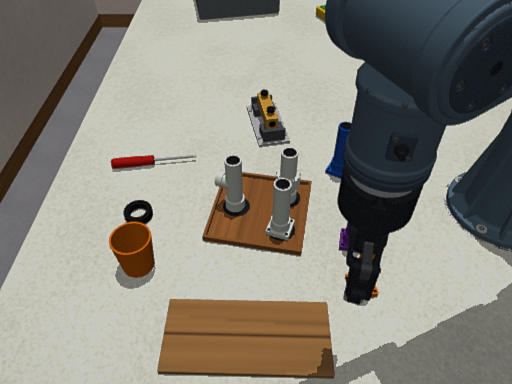

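The pipe tops sit at crop (308,112), (151,336) and (363,379), within about 2 mm of where they started. The bystanders are unmoved and the arm is clear. Handing in.

```bash
python3 -m pendant '[[[0,0,0,0,70],[0,0,0,0,70],[0,0,0,0,70]]]'; python3 -c "
from bench import order; print(order.hand_in())"
```

```text
time_s: 52.3
eef_pos: [0.401, 0.3336, 0.2441]
eef_rot: [-0.0, 0.113, 0.994, -0.0]
wrist_force: [-0.4, 0.6, 1.3]
opening: 0.819
the job is handed in; nothing more can be done
None
```

I stood the tee, flange and union on the board, laid the manifold on the cradle, then put each fitting back on its own spot. I handed in at about 52 s; the hand-in reports no verdict.

- **Manifold:** measured from the ports in the top view after release, it was about 1 mm off centre across, 0.4 mm along and 0.1° out of line. I did not re-measure it at the end; the final side view still shows it on the blocks.
- **Fittings:** the final top view shows all three upright, within about 2 mm of their starting places. The release poses matched the grasp poses to under 1 mm.
- **Bystanders and arm:** the cup, tape roll and screwdriver looked unmoved in the final side view, judged by eye. The open gripper was parked about 240 mm up, clear of everything. The blue, orange and purple look-alikes were not approached.

None of my checks failed or disagreed. Wrist force readings, taken at the end of each move, never passed about 14 N.

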